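# Sort the mixer's clamp pins and show the long one to the inspection camera

## Robot

A 6-joint arm with a two-finger parallel gripper is mounted at the origin on the work surface. World frame = base frame: x ahead of the robot, y to its left, z up, the work surface at z = 0. Lengths are in mm, angles in rad, forces in N, time in s.
With the tool pointing down it reaches from about 275 to 750 mm from the base axis. Payload 10.2 kg.
Tool frame: the origin (TCP) lies between the finger pads; the fingertips stand 25 mm ahead of it and the grasp point (between the pads) lies 6 mm ahead of it; z points along the fingers, y is the line along which they close (so a half turn about z gives the same grasp; the last joint's range is limited). The gripper opens to 85 mm and grips with 20 to 120 N. Pads are 22 mm wide; open, the fingers measure 114 mm over their backs; the gripper's body (76 mm by 85 mm) begins 54 mm behind the grasp point. The pads swing forward as they close: fully open they stand 13 mm farther back than shut.
Start: joints at [-1.475, 0.313, 1.498, -0, 1.331, -0.223], TCP at [164.537, -498.557, 256.294] pointing down, gripper open.
Joint ranges: [-2.94, 2.94], [-0.97, 2.17], [0.19, 2.56], [-1.23, 4.37], [0.02, 3.11], [-2.88, 2.88]. Speed limits (rad/s): [2.39, 2.39, 3.01, 3.14, 3.14, 3.14].

## Interface

Orientations are given as a unit quaternion [w, x, y, z].
In Python, from rig import ctrl, eyes, finish_job gives the robot as it stands.
- The arm moves only by the tool step_arm, never from a script. Its argument "increments" is a list of rows, each an object of numbers: "dx", "dy", "dz": the shift along the tool's x, y, z in units of 25 mm (1.0 is 25 mm); "wx", "wy", "wz": the turn, a rotation vector about the tool's x, y, z in units of 6 degrees (1.0 is 6 degrees). A call has 1 to 5 rows; each row shifts and turns the commanded pose from where the row before left it, along the tool's axes as they then stand; what a row does not reach is not made up. A row lasts 1/10 s, in which the tool goes at most 50 mm and 8.59 degrees, less where a joint would pass 70% of its speed; a pose out of reach is approached as far as the arm can. A call is refused whole if a number of a shift passes 1 or a number of a turn 1, either way. A call with a gripper value outside its range is refused whole. "fingers" is the finger opening in mm, from 0 to 85.4, set as the call begins (left out, the last holds). The fingers move at their own pace and stop on an object; "squeeze" is the grip in N (left out, the last holds). Time passes only in rows, so rows that do not move let the fingers close. It gives the time, the measured TCP pose, the force, the opening and the grip force at its end, in the units of the state.
- ctrl.sense(): the state, without advancing time (a new reading comes with each control period).
- eyes.capture(name): name is "scene" or "side" or "wrist"; returns a dict with "frame" (400x640x3 uint8, blue, green, red), "fx", "fy", "cx", "cy" (pixels), "R" (3x3) and "t" (3): a world point X has camera coordinates R X + t; the wrist camera has in their place "tool_from_camera" (4x4, takes a point from camera to tool coordinates, whose origin is the TCP and whose axes are the flange's). Camera axes: x right, y down, z forward; pixel columns grow to the right and rows downward; lengths in mm; the calibration is good to about 2 mm. The wrist camera is an equidistant fisheye: a pixel r from the principal point sees the ray r / f radians off the axis. A picture is of the moment at which its call begins: read the wrist's pose just before it. There is no depth.
- finish_job(): hands the job in; it is judged then, once.
Trained networks look in the newest picture that a camera, given by its name, has taken for a name from the list of things; names that differ only in an ending like _2 or _b are one class to them, and where a whole thing is asked for, a point or a joint stands for the part that bears it (a point fixed in the world has none). Each returns a list of dicts, best first, with "p" (0 to 1); they miss things now and then, are a little off and sometimes report something else, mostly with a low value. They report only what shows in the picture. A call takes as long as a camera call.
- eyes.cut_out(camera, label): "mask" (400x640 bool, what is visible of it).
- eyes.landmark_of(camera, label): "point" ([x, y, z] in mm, in the coordinates of the camera as it stood for that picture, good to about 4 mm: a listed point, or the origin of a listed thing).
The state is a dict: "time_s": time; "joints": joint angles; "dq": joint speeds; "tau": joint torques, N m; "eef_pos": TCP position; "ee_rot": TCP orientation; "force": force on the tool from outside, world axes, zero at the start; "wrist_torque": the same for the moment, N m; "grip_width": opening from 0.0 (shut) to 1.0 (fully open); "grip_force": force on a finger pad.
Only numpy, scipy, OpenCV 4.12 (cv2) and the standard library are available. Lean on these libraries where they do the work, as an engineer would, in place of code of your own. Each camera call takes 0.05 s, during which the arm holds its last target. There are 200 camera calls.

## Task

The three knobbed clamp pins of the mixing chamber stand in the grey drying stand: set the short one and the medium one fully home in free holes of the blue rack, each in the row where a pin of its own length already stands, and let go of them. Then take the longest pin, which has no row, and hold it still in the air before the inspection camera: in line with the lens, tip towards the glass and knob away, the tip about 6 cm in front of the middle of the glass; finish while still holding it there. Do not touch the camera, and leave the pins already in the rack and everything else on the bench as they are.

Things in the scene. Friction and masses are not known exactly. Their poses are not given: they have to be found in the camera images.
- short: Shortest clamp pin: steel shank 14 mm in diameter and 45 mm long (2 mm chamfer at the foot), with a black cylindrical knob 26 mm in diameter and 24 mm high on top, overall 69 mm. Origin: centre of the shank's free lower end (the tip); z runs along the pin from tip to knob. Starts in the drying stand.
- medium: Medium clamp pin: steel shank 14 mm in diameter and 65 mm long (2 mm chamfer at the foot), with a black cylindrical knob 26 mm in diameter and 24 mm high on top, overall 89 mm. Origin: centre of the shank's free lower end (the tip); z runs along the pin from tip to knob. Starts in the drying stand.
- long: Longest clamp pin: steel shank 14 mm in diameter and 85 mm long (2 mm chamfer at the foot), with a black cylindrical knob 26 mm in diameter and 24 mm high on top, overall 109 mm. Origin: centre of the shank's free lower end (the tip); z runs along the pin from tip to knob. Starts in the drying stand. This is the pin to present.
- long_knob (a point): Centre of the longest pin's knob, 97 mm from its tip along its z.
- rack_short: Stock short clamp pin: steel shank 14 mm in diameter and 45 mm long (2 mm chamfer at the foot), with a black cylindrical knob 26 mm in diameter and 24 mm high on top, overall 69 mm. Origin: centre of the shank's free lower end (the tip); z runs along the pin from tip to knob. Stands in an end hole of one row of the rack; marks the row of the short pins. Which row changes. Leave it there.
- rack_medium: Stock medium clamp pin: steel shank 14 mm in diameter and 65 mm long (2 mm chamfer at the foot), with a black cylindrical knob 26 mm in diameter and 24 mm high on top, overall 89 mm. Origin: centre of the shank's free lower end (the tip); z runs along the pin from tip to knob. Stands in an end hole of the other row of the rack; marks the row of the medium pins. Leave it there.
- stand: Dark grey plastic drying stand, fixed, 60 (x) x 180 (y) x 30 mm high, one line of three holes 60 mm apart along its y (at y = -60, 0, 60 mm, x = 0), 16.5 mm in diameter and 22 mm deep. Holds the three pins to sort in any order. Origin: centre of its underside. It stands left or right of the rack. Hole bottoms lie 8 mm above the bench, the pins rest on them.
- rack: Blue rack, fixed, 120 (x) x 180 (y) x 30 mm high, two rows of three holes along its y: rows at x = -30 and x = +30 mm, holes at y = -60, 0 and 60 mm in each, 16.5 mm in diameter with a 2 mm chamfer, 22 mm deep. The y = -60 hole of each row holds a stock pin, the other four are free. Origin: centre of its underside. Hole bottoms lie 8 mm above the bench, the pins rest on them.
- camera: Inspection camera on a fixed stand: dark steel base plate 90 x 90 x 10 mm (its centre 20 mm towards +x of the origin), aluminium upright 85 mm high behind the lens (at +x). Origin: on the bench straight below the lens glass; the lens looks towards its -x and up. It stands on the other side of the rack from the drying stand. Not to be touched.
- lens: The camera's lens: black barrel 44 mm in diameter with a white light ring 56 mm in diameter around an amber glass 34 mm in diameter. Origin: centre of the glass, 90 mm above the bench; z is the viewing axis, pointing out of the glass, up and towards the robot, 35 degrees from vertical. The presented pin lies along this axis with its tip 60 mm from the origin.
- beaker: Glass beaker, 68 mm in diameter, 90 mm high, loose bystander behind the rack. Origin: centre of underside.
- jar: Glass sample jar with orange cap, 60 mm in diameter, 75 mm high, loose bystander behind the rack. Origin: centre of underside.
- bottle: White bottle with red cap, 64 mm in diameter, 150 mm high, loose bystander at the right, behind the stand or camera. Origin: centre of underside.
- timer: White lab timer lying flat, 70 x 70 x 20 mm, loose bystander at the left, behind the stand or camera. Origin: centre of underside.
- spatula: Steel spatula 200 mm long lying across between the robot and the rack, loose bystander. Its x axis runs along it.

How it is judged:
By the outcome, as a careful person would: the job done as asked, in the order asked, and still so for the second after the job is handed in, while the arm keeps its last pose, push and grip.
It also fails if it takes over 69 s, if anything falls off the work surface, if the arm or the gripper's body presses on something with over 40 N, if the wrist force passes 120 N, or if a joint passes its speed limit or range.

## Working session

There is one attempt and no reset: what is moved stays moved. The work goes in short steps, Python scripts to look and compute and a tool call to move; the robot and the scene stay as the last step left them, time stands still between calls to the robot, and variables do not carry over. Pictures are saved under pics/ and viewed, at most 10 in all, crops included, and the job is handed in when it is done.

Besides the shell and the picture viewer there is one more tool, called after ">>>" as name(argument=value, ...), one argument or row to a line, values as JSON. step_arm: Moves the arm, as the interface text tells. Its arguments: {"type":"object","properties":{"increments":{"type":"array"},"fingers":{"type":"number"},"squeeze":{"type":"number"}},"required":["increments"]}

```bash
mkdir -p pics; ls; python3 - <<'E'
from rig import ctrl, eyes
import cv2, numpy as np
print(ctrl.sense())
for c in ["scene","side"]:
    d=eyes.capture(c); cv2.imwrite(f"pics/{c}0.png",d["frame"])
    R=np.array(d["R"]);t=np.array(d["t"])
    print(c,d["fx"],d["fy"],d["cx"],d["cy"],"campos",-R.T@t)
    for l in ["short","medium","long","rack_short","rack_medium","stand","rack","camera","lens","bottle","timer","beaker","jar","spatula"]:
        for r in eyes.landmark_of(c,l)[:2]:
            print(l,round(r["p"],2),np.round(R.T@(np.array(r["point"])-t),1))
E
```

```text
pics
{'time_s': 0.0, 'joints': array([-1.47539434e+00,  3.13425303e-01,  1.49843773e+00,  7.92266978e-06,
        1.33097395e+00, -2.23405722e-01]), 'dq': array([-0.00142226, -0.00022544, -0.00064943,  0.00030781,  0.00071436,
       -0.00077205]), 'tau': array([ 7.87811259e-04, -4.12267685e+01, -2.59743029e+01, -1.25817155e-04,
        4.01416677e-03, -1.75154815e-05]), 'eef_pos': array([ 164.51890928, -498.32401611,  255.74744119]), 'ee_rot': array([-6.20649052e-04,  9.87322044e-01,  1.58728684e-01,  4.36322952e-05]), 'force': array([-0.79551815, -0.29528178, -0.14576762]), 'wrist_torque': array([-0.0127495 , -0.02821363,  0.02833631]), 'grip_force': 0.0, 'grip_width': 0.9971453210942677}
scene 423.602700999582 423.602700999582 312.99380786869756 193.95358056253514 campos [1333.44760302 -296.34418372 1032.19653196]
short 0.68 [ 554.5 -272.7    1.2]
medium 0.54 [778.3  64.3   1. ]
medium 0.42 [ 546.1 -211.     8. ]
long 0.59 [ 564.9 -332.6    6.9]
long 0.55 [ 555.5 -273.4    2.4]
rack_short 0.39 [543.4 -60.3   6. ]
rack_medium 0.56 [535.5 333.3  -1.7]
rack_medium 0.4 [604.8 -63.3   
[... 439 characters left out ...]
405868525924 196.7462666691946 campos [  99.87565709 -870.88318539  729.21976316]
short 0.71 [ 555.8 -271.1    5.6]
medium 0.57 [ 546.8 -212.     8.2]
long 0.9 [ 564.5 -332.8    4.2]
rack_short 0.64 [544.3 -62.    3.5]
rack_short 0.57 [599.6 -64.8   3.5]
rack_medium 0.74 [601.5 -63.2   5.1]
stand 0.77 [ 555.9 -274.9   -1.5]
rack 0.87 [5.735e+02 4.000e-01 1.800e+00]
rack 0.22 [ 550.6 -212.8    7. ]
camera 0.87 [532.1 326.9   0. ]
lens 0.89 [529.3 334.   85.6]
bottle 0.69 [ 7.320e+02 -2.507e+02  6.000e-01]
bottle 0.28 [574.3  -0.6  -3.7]
timer 0.87 [735.7 267.3  -4. ]
beaker 0.65 [770.9  62.5  -2.5]
beaker 0.46 [732.5 266.6  -5.6]
jar 0.67 [ 750.8 -101.5   -3.8]
spatula 0.8 [392.5  -1.   -1.2]
```

```bash
python3 - <<'E'
import cv2
a=cv2.imread("pics/scene0.png");b=cv2.imread("pics/side0.png")
cv2.imwrite("pics/s1.png",cv2.resize(a[90:300,120:600],(800,350),interpolation=cv2.INTER_CUBIC))
E
```

```text
(no output)
```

View pics/scene0.png

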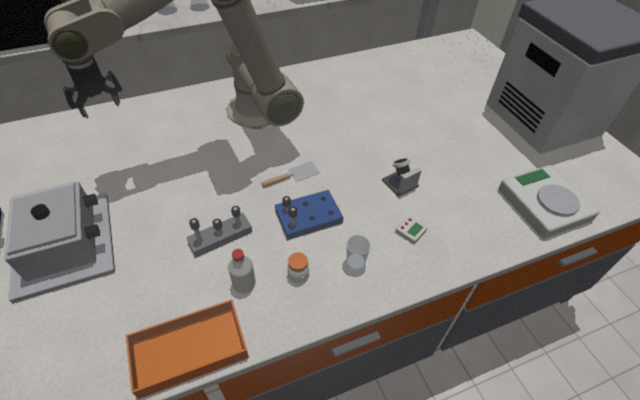

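View pics/side0.png

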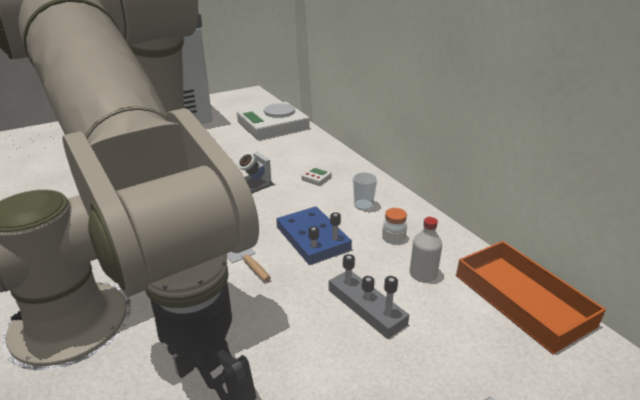

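The scene view shows the stand at the left with knobs at about (195,223), (217,224) and (236,210), which are long, short and medium. The rack pins are at (287,201) and (293,212), and the camera is at (402,175). The side view agrees. Next I move over the stand with the fingers turned to close along its x.

>>> step_arm(
  increments=[
    {"wz": -1},
    {"wz": -1},
    {"wz": -1},
    {"wz": -1},
    {"wz": -1},
  ],
)

```text
invalid input at $.increments[0]: expected keys dx, dy, dz, wx, wy, wz
```

>>> step_arm(
  increments=[
    {"wz": -1},
    {"wz": -1},
    {"wz": -1},
    {"wz": -1},
    {"wz": -1},
  ],
)

```text
invalid input at $.increments[0]: expected keys dx, dy, dz, wx, wy, wz
```

>>> step_arm(
  increments=[
    {"wz": -1},
    {"wz": -1},
    {"wz": -1},
    {"wz": -0.4},
    {"dx": 0.38,"dy": 1},
  ],
)

```text
invalid input at $.increments[0]: expected keys dx, dy, dz, wx, wy, wz
```

>>> step_arm(
  increments=[
    {"dx": 0.38,"dy": 1},
    {"dx": 0.38,"dy": 1},
    {"dx": 0.38,"dy": 1},
    {"dx": 0.38,"dy": 1},
    {"dx": 0.38,"dy": 1},
  ],
)

```text
invalid input at $.increments[0]: expected keys dx, dy, dz, wx, wy, wz
```

>>> step_arm(
  increments=[
    {"dx": 0.38,"dy": 1},
    {"dx": 0.38,"dy": 1},
    {"dx": 0.38,"dy": 1},
    {"dx": 0.38,"dy": 1},
    {"dx": 0.38,"dy": 1},
  ],
)

```text
invalid input at $.increments[0]: expected keys dx, dy, dz, wx, wy, wz
```

>>> step_arm(
  increments=[
    {"dx": 0.38,"dy": 1},
    {"dx": 0.38,"dy": 1},
    {"dx": 0.38,"dy": 1},
    {"dx": 0.38,"dy": 1},
    {"dx": 0.38,"dy": 0.9},
  ],
)

```text
invalid input at $.increments[0]: expected keys dx, dy, dz, wx, wy, wz
```

```bash
cat > h.py <<'E'
from rig import ctrl, eyes
import cv2, numpy as np
from scipy.spatial.transform import Rotation as Rn
np.set_printoptions(suppress=True,precision=2)
def pose():
    s=ctrl.sense(); q=s["ee_rot"]
    return np.array(s["eef_pos"]),Rn.from_quat([q[1],q[2],q[3],q[0]]).as_matrix(),s
def wcap(name=None):
    p,R,s=pose(); d=eyes.capture("wrist"); T=np.array(d["tool_from_camera"])
    if name: cv2.imwrite(f"pics/{name}.png",d["frame"])
    d["Rw"]=R@T[:3,:3]; d["o"]=R@T[:3,3]+p
    return d
def w2pix(d,X):
    c=d["Rw"].T@(np.asarray(X,float)-d["o"]); r=np.hypot(c[0],c[1]); th=np.arctan2(r,c[2])
    return np.array([d["cx"]+d["fx"]*th*c[0]/r,d["cy"]+d["fy"]*th*c[1]/r])
def ray(d,u,v):
    a=(u-d["cx"])/d["fx"];b=(v-d["cy"])/d["fy"];th=np.hypot(a,b)
    k=np.sin(th)/th if th>1e-9 else 1
    return d["Rw"]@np.array([a*k,b*k,np.cos(th)])
def onplane(d,u,v,z):
    r=ray(d,u,v); return d["o"]+r*(z-d["o"][2])/r[2]
def lm(d,l,n=2):
    return [(round(r["p"],2),d["Rw"]@np.array(r["point"])+d["o"]) for r in eyes.landmark_of("wrist",l)[:n]]
def go(X,Rt=None):
    p,R,s=pose(); print("tool shift units",R.T@(np.asarray(X)-p)/25)
    if Rt is not None: print("turn units",np.degrees(Rn.from_matrix(R.T@Rt).as_rotvec())/6)
E
python3 - <<'E'
from h import *
p,R,s=pose(); print(p,R,s["time_s"],s["joints"])
d=wcap("w1"); print(d["fx"],d["cx"],d["cy"],d["o"],d["Rw"])
for l in ["short","medium","long","rack_short","rack_medium","stand","rack","camera","lens"]:
    print(l,lm(d,l))
E
```

```text
[ 164.54 -498.55  256.28] [[ 0.95  0.31 -0.  ]
 [ 0.31 -0.95  0.  ]
 [ 0.   -0.   -1.  ]] 1.5 [-1.48  0.31  1.5   0.    1.33 -0.22]
309.70691628693146 322.73555297407216 195.22658016033444 [ 239.19 -473.93  375.4 ] [[ 0.31 -0.9  -0.29]
 [-0.95 -0.3  -0.1 ]
 [ 0.    0.31 -0.95]]
short []
medium []
long []
rack_short []
rack_medium []
stand []
rack []
camera []
lens []
```

View pics/w1.png

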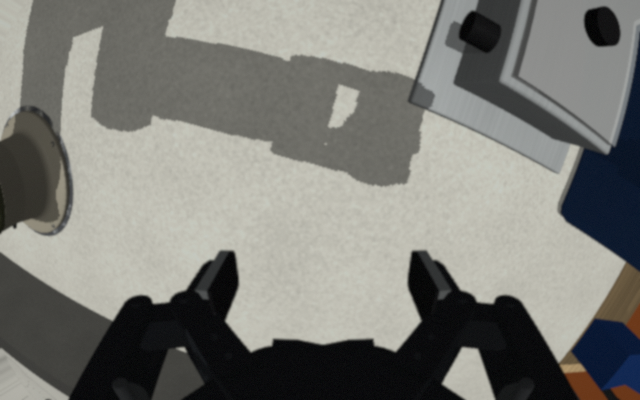

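The wrist view shows only bench and the open fingers, because the calls were refused for missing keys. I'll resend them with all keys.

>>> step_arm(
  increments=[
    {"dx": 0,"dy": 0,"dz": 0,"wx": 0,"wy": 0,"wz": -1},
    {"dx": 0,"dy": 0,"dz": 0,"wx": 0,"wy": 0,"wz": -1},
    {"dx": 0,"dy": 0,"dz": 0,"wx": 0,"wy": 0,"wz": -1},
    {"dx": 0,"dy": 0,"dz": 0,"wx": 0,"wy": 0,"wz": -1},
    {"dx": 0,"dy": 0,"dz": 0,"wx": 0,"wy": 0,"wz": -1},
  ],
)

```text
time_s: 2.5
eef_pos: [164.5, -498.6, 256.3]
ee_rot: [0.0, 0.912, 0.411, -0.0]
force: [-0.2, 0.7, 0.5]
grip_width: 1.0
grip_force: 0.0
```

>>> step_arm(
  increments=[
    {"dx": 0,"dy": 0,"dz": 0,"wx": 0,"wy": 0,"wz": -1},
    {"dx": 0,"dy": 0,"dz": 0,"wx": 0,"wy": 0,"wz": -1},
    {"dx": 0,"dy": 0,"dz": 0,"wx": 0,"wy": 0,"wz": -1},
    {"dx": 0,"dy": 0,"dz": 0,"wx": 0,"wy": 0,"wz": -1},
    {"dx": 0,"dy": 0,"dz": 0,"wx": 0,"wy": 0,"wz": -1},
  ],
)

```text
time_s: 3.0
eef_pos: [164.5, -498.6, 256.3]
ee_rot: [0.0, 0.774, 0.633, -0.0]
force: [-0.1, 0.3, 0.2]
grip_width: 0.999
grip_force: 0.0
```

>>> step_arm(
  increments=[
    {"dx": 0,"dy": 0,"dz": 0,"wx": 0,"wy": 0,"wz": -1},
    {"dx": 0,"dy": 0,"dz": 0,"wx": 0,"wy": 0,"wz": -1},
    {"dx": 0,"dy": 0,"dz": 0,"wx": 0,"wy": 0,"wz": -1},
    {"dx": 0,"dy": 0,"dz": 0,"wx": 0,"wy": 0,"wz": -0.4},
    {"dx": 0.38,"dy": 1,"dz": 0,"wx": 0,"wy": 0,"wz": 0},
  ],
)

```text
time_s: 3.5
eef_pos: [186.5, -486.2, 256.1]
ee_rot: [-0.0, 0.652, 0.758, -0.0]
force: [-0.1, -0.3, 0.2]
grip_width: 1.002
grip_force: 0.0
```

>>> step_arm(
  increments=[
    {"dx": 0.38,"dy": 1,"dz": 0,"wx": 0,"wy": 0,"wz": 0},
    {"dx": 0.38,"dy": 1,"dz": 0,"wx": 0,"wy": 0,"wz": 0},
    {"dx": 0.38,"dy": 1,"dz": 0,"wx": 0,"wy": 0,"wz": 0},
    {"dx": 0.38,"dy": 1,"dz": 0,"wx": 0,"wy": 0,"wz": 0},
    {"dx": 0.38,"dy": 1,"dz": 0,"wx": 0,"wy": 0,"wz": 0},
  ],
)

```text
time_s: 4.0
eef_pos: [305.1, -419.0, 256.4]
ee_rot: [0.0, 0.652, 0.758, -0.0]
force: [0.1, -0.3, 0.1]
grip_width: 1.002
grip_force: 0.0
```

>>> step_arm(
  increments=[
    {"dx": 0.38,"dy": 1,"dz": 0,"wx": 0,"wy": 0,"wz": 0},
    {"dx": 0.38,"dy": 1,"dz": 0,"wx": 0,"wy": 0,"wz": 0},
    {"dx": 0.38,"dy": 1,"dz": 0,"wx": 0,"wy": 0,"wz": 0},
    {"dx": 0.38,"dy": 1,"dz": 0,"wx": 0,"wy": 0,"wz": 0},
    {"dx": 0.38,"dy": 1,"dz": 0,"wx": 0,"wy": 0,"wz": 0},
  ],
)

```text
time_s: 4.5
eef_pos: [421.6, -353.2, 256.3]
ee_rot: [0.0, 0.652, 0.759, -0.0]
force: [0.1, 0.3, 0.5]
grip_width: 1.0
grip_force: 0.0
```

>>> step_arm(
  increments=[
    {"dx": 0.38,"dy": 1,"dz": 0,"wx": 0,"wy": 0,"wz": 0},
    {"dx": 0.38,"dy": 1,"dz": 0,"wx": 0,"wy": 0,"wz": 0},
    {"dx": 0.38,"dy": 1,"dz": 0,"wx": 0,"wy": 0,"wz": 0},
    {"dx": 0.38,"dy": 1,"dz": 0,"wx": 0,"wy": 0,"wz": 0},
    {"dx": 0.38,"dy": 0.9,"dz": 0,"wx": 0,"wy": 0,"wz": 0},
  ],
)

```text
time_s: 5.0
eef_pos: [535.6, -287.7, 256.2]
ee_rot: [-0.0, 0.652, 0.759, 0.0]
force: [0.6, -0.7, -0.4]
grip_width: 1.001
grip_force: 0.0
```

>>> step_arm(
  increments=[
    {"dx": 0,"dy": 0,"dz": 0,"wx": 0,"wy": 0,"wz": 0},
    {"dx": 0,"dy": 0,"dz": 0,"wx": 0,"wy": 0,"wz": 0},
  ],
)

```text
time_s: 5.2
eef_pos: [534.5, -288.3, 256.0]
ee_rot: [-0.0, 0.651, 0.759, -0.0]
force: [-0.7, -0.5, -0.3]
grip_width: 1.001
grip_force: 0.0
```

```bash
python3 - <<'E'
from h import *
p,R,s=pose(); print(p,R,s["time_s"],s["joints"])
d=wcap("w2"); print(d["o"],d["Rw"])
for l in ["short","medium","long","rack_short","rack_medium","stand","rack","camera","lens"]:
    print(l,lm(d,l))
E
```

```text
[ 534.48 -288.35  256.04] [[-0.15  0.99 -0.  ]
 [ 0.99  0.15  0.  ]
 [ 0.   -0.   -1.  ]] 5.2 [-0.69  0.5   1.23 -0.    1.41 -0.84]
[ 522.27 -210.43  375.17] [[ 0.99  0.14  0.05]
 [ 0.15 -0.94 -0.3 ]
 [-0.    0.31 -0.95]]
short [(0.81, array([ 557.3 , -273.12,   10.36]))]
medium [(0.58, array([ 545.87, -217.25,   10.95]))]
long [(0.6, array([ 566.98, -330.75,    9.4 ]))]
rack_short []
rack_medium [(0.15, array([ 732.23, -245.48,    1.45]))]
stand [(0.95, array([ 554.77, -273.8 ,    3.62]))]
rack []
camera []
lens [(0.33, array([ 558.6 , -271.71,    8.18]))]
```

View pics/w2.png

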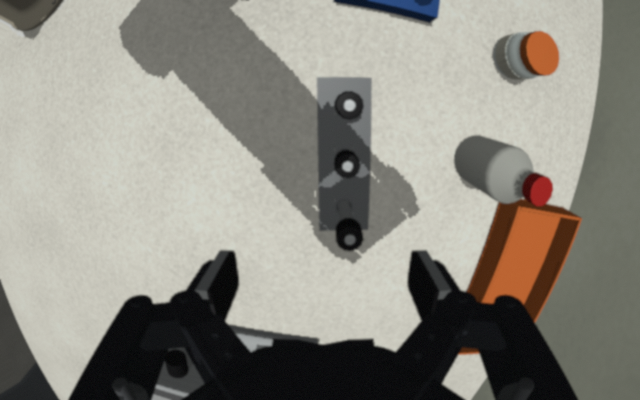

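The wrist view shows the knob tops at (349,105) for medium, (347,163) for short and (349,234) for long. The rack is above, at (390,5).

```bash
python3 - <<'E'
from h import *
d=wcap(); g=cv2.cvtColor(d["frame"],cv2.COLOR_BGR2GRAY)
for l,(u,v),z in [("medium",(349,105),97),("short",(347,163),77),("long",(349,234),117)]:
    w=g[v-18:v+19,u-18:u+19]
    m=((w<45)*255).astype("uint8"); m=cv2.morphologyEx(m,cv2.MORPH_CLOSE,np.ones((3,3)))
    print(l,onplane(d,u,v,z)); 
    print("  net",[ (r["p"],np.argwhere(r["mask"]).mean(0)[::-1],r["mask"].sum()) for r in eyes.cut_out("wrist",l)[:1]])
a=d["frame"][80:260,300:400]; cv2.imwrite("pics/w2c.png",cv2.resize(a,(333,600),interpolation=cv2.INTER_CUBIC))
E
```

```text
medium [ 546.31 -212.89   97.  ]
  net [(0.59, array([348.35, 104.19]), np.int64(667))]
short [ 555.55 -269.53   77.  ]
  net [(0.67, array([346.68, 163.11]), np.int64(546))]
long [ 564.59 -326.81  117.  ]
  net [(0.77, array([347.46, 228.68]), np.int64(843))]
```

View pics/w2c.png

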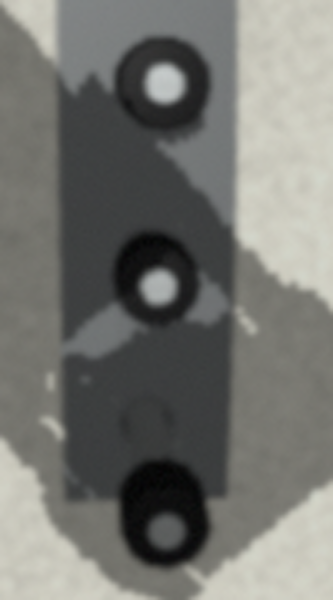

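```bash
python3 - <<'E'
from h import *
d=wcap(); g=cv2.cvtColor(d["frame"],cv2.COLOR_BGR2GRAY).astype(float)
P=[]
for l,(u,v),z in [("medium",(349,105),97),("short",(347,166),77),("long",(350,239),117)]:
    w=g[v-5:v+6,u-5:u+6]; k=np.clip(w-w.min()-0.4*np.ptp(w),0,None)
    yy,xx=np.mgrid[-5:6,-5:6]; c=(u+(k*xx).sum()/k.sum(), v+(k*yy).sum()/k.sum())
    P.append(onplane(d,*c,z)); print(l,c,P[-1])
P=np.array(P); print(np.linalg.norm(np.diff(P[:,:2],axis=0),axis=1)); dv=P[0]-P[2]; print("yaw",np.degrees(np.arctan2(-dv[0],dv[1])))
y=np.arctan2(-dv[0],dv[1]); m=P.mean(0)[:2]
for l,k,z in (("medium",60,97-12),("short",0,77-12),("long",-60,117-12)):
    X=np.r_[m+k*np.array([-np.sin(y),np.cos(y)]),z+6]; print(l,X)
    tx=np.array([-np.sin(y),np.cos(y),0]);tz=np.array([0,0,-1.]); go(X,np.c_[tx,np.cross(tz,tx),tz])
E
```

```text
medium (np.float64(348.8686713002007), np.float64(104.76107249832786)) [ 546.23 -212.59   97.  ]
short (np.float64(347.0353765787211), np.float64(165.79326191893142)) [ 556.14 -272.19   77.  ]
long (np.float64(349.4999123370931), np.float64(239.1686049909415)) [ 566.13 -331.84  117.  ]
[60.42 60.48]
yaw 9.47420440889388
medium [ 546.29 -213.03   91.  ]
tool shift units [2.91 0.92 6.61]
turn units [ 0.    0.   -0.13]
short [ 556.17 -272.21   71.  ]
tool shift units [0.51 0.95 7.41]
turn units [ 0.    0.   -0.13]
long [ 566.04 -331.39  111.  ]
tool shift units [-1.89  0.98  5.81]
turn units [ 0.    0.   -0.13]
```

>>> step_arm(
  increments=[
    {"dx": 0.25,"dy": 0.48,"dz": 0,"wx": 0,"wy": 0,"wz": -0.13},
    {"dx": 0.26,"dy": 0.47,"dz": 0,"wx": 0,"wy": 0,"wz": 0},
    {"dx": 0,"dy": 0,"dz": 1,"wx": 0,"wy": 0,"wz": 0},
    {"dx": 0,"dy": 0,"dz": 1,"wx": 0,"wy": 0,"wz": 0},
    {"dx": 0,"dy": 0,"dz": 1,"wx": 0,"wy": 0,"wz": 0},
  ],
  fingers=60,
  squeeze=40,
)

```text
time_s: 6.45
eef_pos: [557.0, -271.0, 180.3]
ee_rot: [0.0, 0.646, 0.763, 0.0]
force: [0.4, -0.3, 0.1]
grip_width: 0.702
grip_force: 0.0
```

>>> step_arm(
  increments=[
    {"dx": 0,"dy": 0,"dz": 1,"wx": 0,"wy": 0,"wz": 0},
    {"dx": 0,"dy": 0,"dz": 1,"wx": 0,"wy": 0,"wz": 0},
    {"dx": 0,"dy": 0,"dz": 1,"wx": 0,"wy": 0,"wz": 0},
    {"dx": 0,"dy": 0,"dz": 0.9,"wx": 0,"wy": 0,"wz": 0},
    {"dx": 0,"dy": 0,"dz": 0.4,"wx": 0,"wy": 0,"wz": 0},
  ],
)

```text
time_s: 6.95
eef_pos: [556.1, -270.8, 71.6]
ee_rot: [-0.002, 0.646, 0.763, -0.0]
force: [0.2, -0.9, 0.3]
grip_width: 0.706
grip_force: 0.0
```

>>> step_arm(
  increments=[
    {"dx": 0,"dy": 0,"dz": 0,"wx": 0,"wy": 0,"wz": 0},
    {"dx": 0,"dy": 0,"dz": 0,"wx": 0,"wy": 0,"wz": 0},
    {"dx": 0,"dy": 0,"dz": 0,"wx": 0,"wy": 0,"wz": 0},
    {"dx": 0,"dy": 0,"dz": 0,"wx": 0,"wy": 0,"wz": 0},
    {"dx": 0,"dy": 0,"dz": 0,"wx": 0,"wy": 0,"wz": 0},
  ],
  fingers=0,
)

```text
time_s: 7.45
eef_pos: [556.7, -272.4, 75.2]
ee_rot: [0.001, 0.646, 0.763, 0.0]
force: [1.6, 0.5, 5.0]
grip_width: 0.291
grip_force: 39.6
```

```bash
python3 - <<'E'
from h import *
p,R,s=pose(); print(p,s["time_s"],s["force"],s["grip_width"]*85.4,s["grip_force"])
E
```

```text
[ 556.75 -272.41   75.15] 7.45 [1.64 0.52 5.  ] 24.85943696856521 39.61360037326813
```

>>> step_arm(
  increments=[
    {"dx": 0,"dy": 0,"dz": -0.4,"wx": 0,"wy": 0,"wz": 0},
    {"dx": 0,"dy": 0,"dz": -0.8,"wx": 0,"wy": 0,"wz": 0},
    {"dx": 0,"dy": 0,"dz": -1,"wx": 0,"wy": 0,"wz": 0},
    {"dx": 0,"dy": 0,"dz": -1,"wx": 0,"wy": 0,"wz": 0},
    {"dx": 0,"dy": 0,"dz": -1,"wx": 0,"wy": 0,"wz": 0},
  ],
)

```text
time_s: 7.95
eef_pos: [555.7, -272.0, 180.3]
ee_rot: [-0.0, 0.647, 0.763, -0.0]
force: [-0.6, -0.4, -1.2]
grip_width: 0.29
grip_force: 39.6
```

>>> step_arm(
  increments=[
    {"dx": 0,"dy": 0,"dz": -1,"wx": 0,"wy": 0,"wz": 0},
    {"dx": 0,"dy": 0,"dz": -1,"wx": 0,"wy": 0,"wz": 0},
    {"dx": 0.95,"dy": 0.23,"dz": -0.8,"wx": 0,"wy": 0,"wz": 0},
    {"dx": 1,"dy": 0.24,"dz": 0,"wx": 0,"wy": 0,"wz": 0},
    {"dx": 1,"dy": 0.24,"dz": 0,"wx": 0,"wy": 0,"wz": 0},
  ],
)

```text
time_s: 8.45
eef_pos: [561.2, -195.6, 249.9]
ee_rot: [0.0, 0.647, 0.763, 0.0]
force: [0.4, -0.4, -0.4]
grip_width: 0.292
grip_force: 39.6
```

>>> step_arm(
  increments=[
    {"dx": 1,"dy": 0.24,"dz": 0,"wx": 0,"wy": 0,"wz": 0.4},
    {"dx": 1,"dy": 0.24,"dz": 0,"wx": 0,"wy": 0,"wz": 0.4},
    {"dx": 1,"dy": 0.24,"dz": 0,"wx": 0,"wy": 0,"wz": 0.4},
    {"dx": 1,"dy": 0.24,"dz": 0,"wx": 0,"wy": 0,"wz": 0.4},
    {"dx": 1,"dy": 0.24,"dz": 0,"wx": 0,"wy": 0,"wz": 0},
  ],
)

```text
time_s: 8.95
eef_pos: [581.0, -68.6, 249.4]
ee_rot: [-0.0, 0.709, 0.706, -0.0]
force: [0.7, -0.1, -1.0]
grip_width: 0.292
grip_force: 39.6
```

>>> step_arm(
  increments=[
    {"dx": 0.9,"dy": 0.1,"dz": 0,"wx": 0,"wy": 0,"wz": 0},
    {"dx": 0,"dy": 0,"dz": 0,"wx": 0,"wy": 0,"wz": 0},
    {"dx": 0,"dy": 0,"dz": 0,"wx": 0,"wy": 0,"wz": 0},
  ],
)

```text
time_s: 9.25
eef_pos: [583.6, -47.2, 249.1]
ee_rot: [0.0, 0.708, 0.706, -0.0]
force: [-0.6, -0.1, -0.6]
grip_width: 0.289
grip_force: 39.6
```

```bash
python3 - <<'E'
from h import *
p,R,s=pose(); print(p,R,s["time_s"],s["grip_width"]*85.4,s["grip_force"])
d=wcap("w3"); print(d["o"])
for l in ["short","rack_short","rack_medium","rack","camera","lens"]:
    print(l,lm(d,l))
cv2.imwrite("pics/w3c.png",cv2.resize(d["frame"][0:300,160:560],(800,600),interpolation=cv2.INTER_CUBIC))
E
```

```text
[583.56 -47.16 249.1 ] [[ 0.  1. -0.]
 [ 1. -0. -0.]
 [-0. -0. -1.]] 9.25 24.721346206499366 39.62311506271362
[583.42  31.71 368.19]
short [(0.62, array([583.13, -45.74, 182.42])), (0.45, array([ 758.26, -102.67,   -0.6 ]))]
rack_short [(0.74, array([546.92, -57.86,  10.6 ]))]
rack_medium [(0.6, array([610.92, -58.81,   8.89]))]
rack [(0.57, array([574.81,   1.79,   2.09]))]
camera []
lens []
```

View pics/w3c.png

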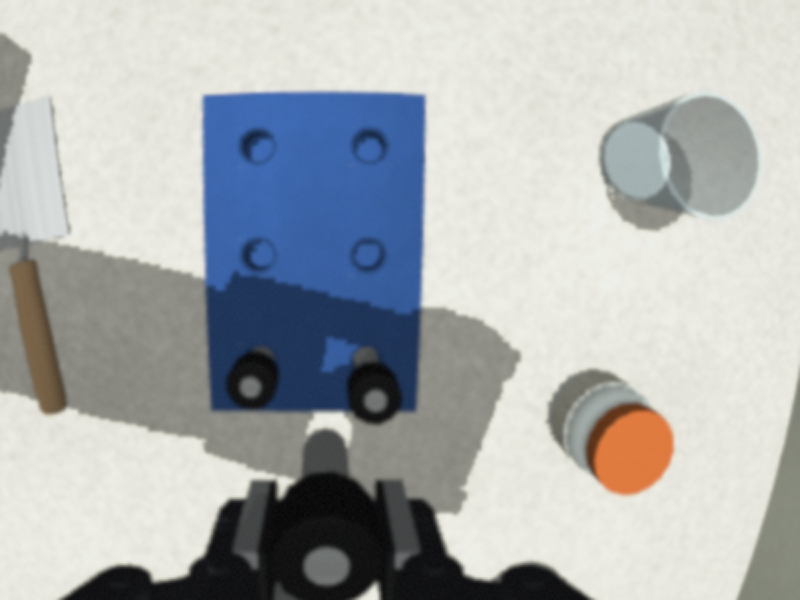

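The view shows the free holes at image (289,73), (344.5,73), (290,127) and (344,127). The stock knob dots are at (285,193.5) and (347.5,200.5), and the held pin is straight at the bottom.

```bash
python3 - <<'E'
from h import *
d=wcap(); g=cv2.cvtColor(d["frame"],cv2.COLOR_BGR2GRAY)
H=[(289,73,-30,60),(344.5,73,30,60),(290,127,-30,0),(344,127,30,0)]
W=[];L=[]
for u,v,x,y in H:
    # refine: dark-ish blob centre in blue top (outer rim) via threshold against local surface
    b=d["frame"][int(v)-13:int(v)+14,int(u)-13:int(u)+14].astype(float)
    ref=np.median(b[[0,-1]].reshape(-1,3),axis=0); m=np.abs(b-ref).sum(2)>45
    n,lab,st,c=cv2.connectedComponentsWithStats(cv2.morphologyEx(m.astype("uint8"),cv2.MORPH_CLOSE,np.ones((5,5))))
    k=1+np.argmax(st[1:,4]); x0,y0,w,h,a=st[k]; cu,cv_=int(u)-13+x0+(w-1)/2,int(v)-13+y0+(h-1)/2
    print((u,v),"->",cu,cv_,w,h, onplane(d,u,v,30),onplane(d,cu,cv_,30)[:2])
    W.append(onplane(d,u,v,30)[:2]);L.append((x,y))
W=np.array(W);L=np.array(L,float)
Lc=L-L.mean(0);Wc=W-W.mean(0);a=np.arctan2((Lc[:,0]*Wc[:,1]-Lc[:,1]*Wc[:,0]).sum(),(Lc*Wc).sum())
R2=np.array([[np.cos(a),-np.sin(a)],[np.sin(a),np.cos(a)]]);t=W.mean(0)-R2@L.mean(0)
print("rack",t,np.degrees(a),"res",W-(L@R2.T+t))
for u,v in((285,193.5),(347.5,200.5)):
    for z in(77,97): print((u,v),z,(onplane(d,u,v,z)[:2]-t)@R2)
print("corners",[ (onplane(d,160+x/2,y/2,30)[:2]-t)@R2 for x,y in((203,96),(425,95),(211,409),(416,409))])
print("held dot z=TCP+2+?",onplane(d,323,283,pose()[0][2]+2), "tip end",onplane(d,322.5,216,182))
E
```

```text
(289, 73) -> 288.0 72.0 19 19 [547.65  59.41  30.  ] [546.58  60.55]
(344.5, 73) -> 344.0 71.0 19 17 [607.02  58.95  30.  ] [606.48  61.14]
(290, 127) -> 290.0 129.5 27 22 [547.89   0.1   30.  ] [547.84  -2.66]
(344, 127) -> 343.5 126.5 18 18 [606.75  -0.22  30.  ] [606.2    0.33]
rack [577.23  -0.44] -0.19579520907062517 res [[ 0.22 -0.25]
 [-0.41 -0.51]
 [ 0.67  0.44]
 [-0.47  0.32]]
(285, 193.5) 77 [-30.97 -60.78]
(285, 193.5) 97 [-28.41 -54.42]
(347.5, 200.5) 77 [ 31.06 -68.05]
(347.5, 200.5) 97 [ 29.36 -61.2 ]
corners [array([-59.69,  89.  ]), array([59.73, 88.94]), array([-60.64, -89.23]), array([ 59.26, -89.11])]
held dot z=TCP+2+? [583.55 -48.36 250.79] tip end [583.31 -43.12 182.  ]
```

>>> step_arm(
  increments=[
    {"dx": 0.87,"dy": -0.29,"dz": 0,"wx": 0,"wy": 0,"wz": 0.03},
    {"dx": 0.87,"dy": -0.29,"dz": 0,"wx": 0,"wy": 0,"wz": 0},
    {"dx": 0.87,"dy": -0.29,"dz": 0,"wx": 0,"wy": 0,"wz": 0},
    {"dx": 0.87,"dy": -0.29,"dz": 0.5,"wx": 0,"wy": 0,"wz": 0},
    {"dx": 0.85,"dy": -0.29,"dz": 0.8,"wx": 0,"wy": 0,"wz": 0},
  ],
)

```text
time_s: 10.15
eef_pos: [548.2, 62.0, 217.0]
ee_rot: [0.001, 0.709, 0.705, 0.001]
force: [0.1, 0.4, -1.8]
grip_width: 0.286
grip_force: 39.6
```

>>> step_arm(
  increments=[
    {"dx": 0,"dy": 0,"dz": 1,"wx": 0,"wy": 0,"wz": 0},
    {"dx": 0,"dy": 0,"dz": 1,"wx": 0,"wy": 0,"wz": 0},
    {"dx": 0,"dy": 0,"dz": 1,"wx": 0,"wy": 0,"wz": 0},
    {"dx": 0,"dy": 0,"dz": 0.8,"wx": 0,"wy": 0,"wz": 0},
    {"dx": 0,"dy": 0,"dz": 0.2,"wx": 0,"wy": 0,"wz": 0},
  ],
)

```text
time_s: 10.65
eef_pos: [547.1, 61.3, 114.4]
ee_rot: [-0.001, 0.709, 0.705, -0.001]
force: [0.6, -0.1, 0.6]
grip_width: 0.283
grip_force: 39.6
```

>>> step_arm(
  increments=[
    {"dx": 0,"dy": 0,"dz": 0,"wx": 0,"wy": 0,"wz": 0},
    {"dx": 0,"dy": 0,"dz": 0,"wx": 0,"wy": 0,"wz": 0},
  ],
)

```text
time_s: 10.85
eef_pos: [548.6, 61.2, 117.4]
ee_rot: [0.001, 0.709, 0.705, 0.001]
force: [-0.2, 0.4, -0.3]
grip_width: 0.289
grip_force: 39.6
```

```bash
python3 - <<'E'
from h import *
p,R,s=pose(); print(p,s["time_s"],s["force"]); go([547.3,61,75.2])
d=wcap(); print("hole proj",w2pix(d,[547.4,59.7,30]),"tip proj",w2pix(d,p-[0,0,67]))
cv2.imwrite("pics/w4c.png",cv2.resize(d["frame"][60:360,180:480],(600,600),interpolation=cv2.INTER_CUBIC))
E
```

```text
[548.63  61.2  117.4 ] 10.85 [-0.24  0.43 -0.33]
tool shift units [-0.01 -0.06  1.69]
hole proj [321.12 213.14] tip proj [322.9  222.33]
```

View pics/w4c.png

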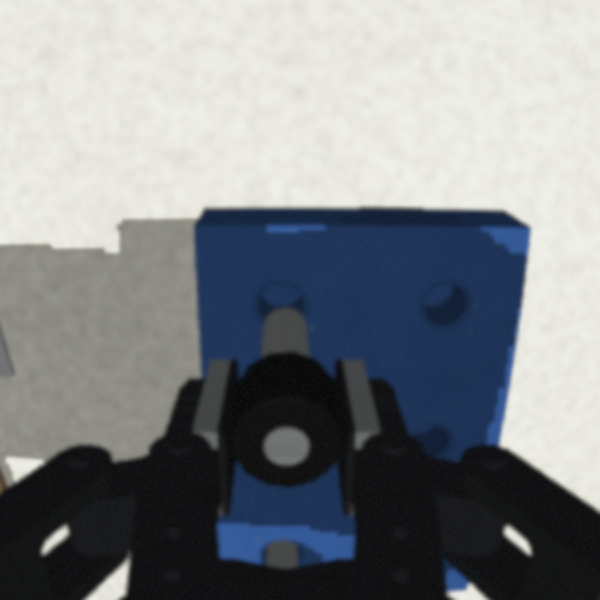

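The crop shows the hole centre at about (320.5,211.5) in the image and the tip's front rim at (322.5,214). The tip is over the hole, about 1.5 mm too far in +x.

>>> step_arm(
  increments=[
    {"dx": 0,"dy": -0.06,"dz": 0.3,"wx": 0,"wy": 0,"wz": 0},
    {"dx": 0,"dy": 0,"dz": 0,"wx": 0,"wy": 0,"wz": 0},
    {"dx": 0,"dy": 0,"dz": 0,"wx": 0,"wy": 0,"wz": 0},
    {"dx": 0,"dy": 0,"dz": 0,"wx": 0,"wy": 0,"wz": 0},
  ],
)

```text
time_s: 11.3
eef_pos: [546.7, 61.3, 109.0]
ee_rot: [0.0, 0.709, 0.705, 0.0]
force: [-0.4, 0.5, -1.3]
grip_width: 0.29
grip_force: 39.6
```

```bash
python3 - <<'E'
from h import *
p,R,s=pose(); print(p,R[:,2],s["time_s"],s["force"],s["dq"]); go([547.1,60.9,75.2])
E
```

```text
[546.67  61.32 108.98] [ 0. -0. -1.] 11.3 [-0.4   0.49 -1.31] [-0. -0.  0.  0. -0.  0.]
tool shift units [-0.02  0.02  1.35]
```

Settled and aligned to within 0.5 mm, so I lower gently.

>>> step_arm(
  increments=[
    {"dx": 0,"dy": 0,"dz": 0.2,"wx": 0,"wy": 0,"wz": 0},
    {"dx": 0,"dy": 0,"dz": 0.15,"wx": 0,"wy": 0,"wz": 0},
    {"dx": 0,"dy": 0,"dz": 0.15,"wx": 0,"wy": 0,"wz": 0},
    {"dx": 0,"dy": 0,"dz": 0.15,"wx": 0,"wy": 0,"wz": 0},
    {"dx": 0,"dy": 0,"dz": 0.1,"wx": 0,"wy": 0,"wz": 0},
  ],
)

```text
time_s: 11.8
eef_pos: [546.7, 61.1, 89.7]
ee_rot: [0.0, 0.709, 0.705, -0.0]
force: [0.2, -2.2, -0.8]
grip_width: 0.29
grip_force: 39.8
```

```bash
python3 - <<'E'
from h import *
p,R,s=pose(); print(p,R[:,2],s["time_s"],s["force"]); go([547.1,60.9,75.2])
E
```

```text
[546.68  61.14  89.71] [ 0. -0. -1.] 11.8 [ 0.21 -2.21 -0.81]
tool shift units [-0.01  0.02  0.58]
```

>>> step_arm(
  increments=[
    {"dx": 0,"dy": 0,"dz": 0.15,"wx": 0,"wy": 0,"wz": 0},
    {"dx": 0,"dy": 0,"dz": 0.15,"wx": 0,"wy": 0,"wz": 0},
    {"dx": 0,"dy": 0,"dz": 0.15,"wx": 0,"wy": 0,"wz": 0},
    {"dx": 0,"dy": 0,"dz": 0.1,"wx": 0,"wy": 0,"wz": 0},
    {"dx": 0,"dy": 0,"dz": 0.04,"wx": 0,"wy": 0,"wz": 0},
  ],
)

```text
time_s: 12.3
eef_pos: [546.7, 61.2, 75.1]
ee_rot: [0.0, 0.709, 0.705, -0.0]
force: [0.1, -3.0, 5.9]
grip_width: 0.292
grip_force: 40.2
```

>>> step_arm(
  increments=[
    {"dx": 0,"dy": 0,"dz": 0.02,"wx": 0,"wy": 0,"wz": 0},
    {"dx": 0,"dy": 0,"dz": 0,"wx": 0,"wy": 0,"wz": 0},
  ],
)

```text
time_s: 12.5
eef_pos: [546.7, 61.3, 75.1]
ee_rot: [0.0, 0.709, 0.705, 0.0]
force: [0.5, -2.3, 3.9]
grip_width: 0.29
grip_force: 40.2
```

>>> step_arm(
  increments=[
    {"dx": 0,"dy": 0,"dz": 0,"wx": 0,"wy": 0,"wz": 0},
    {"dx": 0,"dy": 0,"dz": 0,"wx": 0,"wy": 0,"wz": 0},
    {"dx": 0,"dy": 0,"dz": 0,"wx": 0,"wy": 0,"wz": 0},
    {"dx": 0,"dy": 0,"dz": -0.3,"wx": 0,"wy": 0,"wz": 0},
    {"dx": 0,"dy": 0,"dz": -0.7,"wx": 0,"wy": 0,"wz": 0},
  ],
  fingers=55,
)

```text
time_s: 13.0
eef_pos: [545.8, 61.5, 99.3]
ee_rot: [-0.001, 0.709, 0.705, -0.001]
force: [-0.1, 0.0, 0.7]
grip_width: 0.641
grip_force: 0.0
```

>>> step_arm(
  increments=[
    {"dx": 0,"dy": 0,"dz": -1,"wx": 0,"wy": 0,"wz": 0},
    {"dx": 0,"dy": 0,"dz": -1,"wx": 0,"wy": 0,"wz": 0},
    {"dx": 0,"dy": 0,"dz": -1,"wx": 0,"wy": 0,"wz": 0},
    {"dx": 0,"dy": 0,"dz": -1,"wx": 0,"wy": 0,"wz": 0},
    {"dx": -0.97,"dy": 0,"dz": -0.5,"wx": 0,"wy": 0,"wz": 0},
  ],
)

```text
time_s: 13.5
eef_pos: [546.8, 38.6, 215.1]
ee_rot: [0.001, 0.708, 0.706, 0.001]
force: [0.8, -0.6, -0.4]
grip_width: 0.642
grip_force: 0.0
```

>>> step_arm(
  increments=[
    {"dx": -1,"dy": 0,"dz": 0,"wx": 0,"wy": 0,"wz": 0},
    {"dx": -1,"dy": 0,"dz": 0,"wx": 0,"wy": 0,"wz": 0},
    {"dx": -1,"dy": 0,"dz": 0,"wx": 0,"wy": 0,"wz": 0},
    {"dx": -1,"dy": 0,"dz": 0,"wx": 0,"wy": 0,"wz": 0},
    {"dx": -1,"dy": 0,"dz": 0,"wx": 0,"wy": 0,"wz": 0},
  ],
)

```text
time_s: 14.0
eef_pos: [545.5, -88.8, 212.9]
ee_rot: [0.0, 0.709, 0.705, 0.0]
force: [-0.3, 0.7, 0.3]
grip_width: 0.643
grip_force: 0.0
```

>>> step_arm(
  increments=[
    {"dx": -1,"dy": 0,"dz": 0,"wx": 0,"wy": 0,"wz": 0},
    {"dx": -1,"dy": 0,"dz": 0,"wx": 0,"wy": 0,"wz": 0},
    {"dx": -1,"dy": 0,"dz": 0,"wx": 0,"wy": 0,"wz": 0},
    {"dx": -1,"dy": 0,"dz": 0,"wx": 0,"wy": 0,"wz": 0},
    {"dx": -1,"dy": 0,"dz": 0,"wx": 0,"wy": 0,"wz": 0},
  ],
)

```text
time_s: 14.5
eef_pos: [544.8, -213.8, 212.8]
ee_rot: [0.0, 0.709, 0.705, 0.0]
force: [-0.5, 0.9, -0.4]
grip_width: 0.642
grip_force: 0.0
```

>>> step_arm(
  increments=[
    {"dx": 0,"dy": 0,"dz": 0,"wx": 0,"wy": 0,"wz": -0.8},
    {"dx": 0,"dy": 0,"dz": 0,"wx": 0,"wy": 0,"wz": -0.83},
    {"dx": 0,"dy": 0,"dz": 0,"wx": 0,"wy": 0,"wz": 0},
    {"dx": 0,"dy": 0,"dz": 0,"wx": 0,"wy": 0,"wz": 0},
  ],
)

```text
time_s: 14.9
eef_pos: [545.0, -212.8, 212.6]
ee_rot: [0.0, 0.647, 0.762, 0.0]
force: [-0.0, -0.4, 0.5]
grip_width: 0.643
grip_force: 0.0
```

```bash
python3 - <<'E'
from h import *
p,R,s=pose(); print(p,R[:,0],s["time_s"],s["grip_width"]*85.4); go([546.3,-213,95])
d=eyes.capture("side"); R=np.array(d["R"]);t=np.array(d["t"])
f=lambda X:(lambda c:(d["fx"]*c[0]/c[2]+d["cx"],d["fy"]*c[1]/c[2]+d["cy"]))(R@np.array(X)+t)
for l in ["short","medium"]: print(l,[(round(r["p"],2),R.T@(np.array(r["point"])-t)) for r in eyes.landmark_of("side",l)])
d=wcap()
for l in ["short","medium","rack_short"]: print(l,lm(d,l))
E
```

```text
[ 544.97 -212.78  212.64] [-0.16  0.99 -0.  ] 14.9 54.885173872300435
tool shift units [-0.02  0.05  4.71]
short [(0.47, array([544.77,  58.65,   4.2 ])), (0.19, array([601.36, -63.21,   7.25])), (0.16, array([ 553.21, -277.44,   -1.14]))]
medium [(0.83, array([ 547.34, -214.71,    6.55])), (0.59, array([772.5 ,  63.94,  -0.81]))]
short []
medium [(0.77, array([ 547.13, -215.22,    9.13])), (0.43, array([ 555.1 , -277.22,    2.86]))]
rack_short [(0.86, array([547.46, -60.9 ,  11.99]))]
```

Short is home at (545,59). Now medium.

>>> step_arm(
  increments=[
    {"dx": 0,"dy": 0.05,"dz": 1,"wx": 0,"wy": 0,"wz": 0},
    {"dx": 0,"dy": 0,"dz": 1,"wx": 0,"wy": 0,"wz": 0},
    {"dx": 0,"dy": 0,"dz": 1,"wx": 0,"wy": 0,"wz": 0},
    {"dx": 0,"dy": 0,"dz": 1,"wx": 0,"wy": 0,"wz": 0},
    {"dx": 0,"dy": 0,"dz": 0.7,"wx": 0,"wy": 0,"wz": 0},
  ],
)

```text
time_s: 15.75
eef_pos: [545.8, -212.4, 93.1]
ee_rot: [-0.001, 0.647, 0.763, -0.0]
force: [0.3, -0.4, -0.2]
grip_width: 0.644
grip_force: 0.0
```

>>> step_arm(
  increments=[
    {"dx": 0,"dy": 0,"dz": 0,"wx": 0,"wy": 0,"wz": 0},
    {"dx": 0,"dy": 0,"dz": 0,"wx": 0,"wy": 0,"wz": 0},
    {"dx": 0,"dy": 0,"dz": 0,"wx": 0,"wy": 0,"wz": 0},
    {"dx": 0,"dy": 0,"dz": 0,"wx": 0,"wy": 0,"wz": 0},
    {"dx": 0,"dy": 0,"dz": 0,"wx": 0,"wy": 0,"wz": 0},
  ],
  fingers=0,
)

```text
time_s: 16.25
eef_pos: [546.5, -212.9, 95.6]
ee_rot: [0.001, 0.646, 0.763, 0.0]
force: [-0.7, -0.3, 1.5]
grip_width: 0.293
grip_force: 39.5
```

```bash
python3 - <<'E'
from h import *
p,R,s=pose(); print(p,R[:,0],s["time_s"],s["grip_width"]*85.4,s["grip_force"],s["force"])
E
```

```text
[ 546.5  -212.91   95.63] [-0.16  0.99 -0.  ] 16.25 25.03152022327824 39.5157516002655 [-0.69 -0.26  1.49]
```

>>> step_arm(
  increments=[
    {"dx": 0,"dy": 0,"dz": -0.4,"wx": 0,"wy": 0,"wz": 0},
    {"dx": 0,"dy": 0,"dz": -0.8,"wx": 0,"wy": 0,"wz": 0},
    {"dx": 0,"dy": 0,"dz": -1,"wx": 0,"wy": 0,"wz": 0},
    {"dx": 0,"dy": 0,"dz": -1,"wx": 0,"wy": 0,"wz": 0},
    {"dx": 0,"dy": 0,"dz": -1,"wx": 0,"wy": 0,"wz": 0},
  ],
)

```text
time_s: 16.75
eef_pos: [546.1, -212.6, 201.7]
ee_rot: [0.0, 0.646, 0.763, 0.0]
force: [-1.0, -0.1, -1.4]
grip_width: 0.289
grip_force: 39.3
```

>>> step_arm(
  increments=[
    {"dx": 0,"dy": 0,"dz": -1,"wx": 0,"wy": 0,"wz": 0},
    {"dx": 0,"dy": 0,"dz": -0.8,"wx": 0,"wy": 0,"wz": 0.83},
    {"dx": 0,"dy": 0,"dz": 0,"wx": 0,"wy": 0,"wz": 0.8},
    {"dx": 0.95,"dy": 0.27,"dz": 0,"wx": 0,"wy": 0,"wz": 0},
    {"dx": 0.95,"dy": 0.27,"dz": 0,"wx": 0,"wy": 0,"wz": 0},
  ],
)

```text
time_s: 17.25
eef_pos: [559.9, -165.0, 245.7]
ee_rot: [0.0, 0.71, 0.705, 0.0]
force: [-0.5, -0.6, -0.6]
grip_width: 0.289
grip_force: 39.4
```

>>> step_arm(
  increments=[
    {"dx": 0.95,"dy": 0.27,"dz": 0,"wx": 0,"wy": 0,"wz": 0},
    {"dx": 0.95,"dy": 0.27,"dz": 0,"wx": 0,"wy": 0,"wz": 0},
    {"dx": 0.95,"dy": 0.27,"dz": 0,"wx": 0,"wy": 0,"wz": 0},
    {"dx": 0.95,"dy": 0.27,"dz": 0,"wx": 0,"wy": 0,"wz": 0},
    {"dx": 0.95,"dy": 0.27,"dz": 0,"wx": 0,"wy": 0,"wz": 0},
  ],
)

```text
time_s: 17.75
eef_pos: [594.5, -45.7, 245.7]
ee_rot: [0.0, 0.709, 0.705, 0.0]
force: [1.1, -0.5, -0.9]
grip_width: 0.287
grip_force: 39.4
```

>>> step_arm(
  increments=[
    {"dx": 0.95,"dy": 0.27,"dz": 0,"wx": 0,"wy": 0,"wz": 0},
    {"dx": 0.94,"dy": 0.26,"dz": 0,"wx": 0,"wy": 0,"wz": 0},
    {"dx": 0,"dy": 0,"dz": 1,"wx": 0,"wy": 0,"wz": 0},
    {"dx": 0,"dy": 0,"dz": 1,"wx": 0,"wy": 0,"wz": 0},
    {"dx": 0,"dy": 0,"dz": 1,"wx": 0,"wy": 0,"wz": 0},
  ],
)

```text
time_s: 18.25
eef_pos: [607.9, 0.7, 169.8]
ee_rot: [0.0, 0.709, 0.705, 0.0]
force: [0.8, 0.2, -0.1]
grip_width: 0.292
grip_force: 39.4
```

>>> step_arm(
  increments=[
    {"dx": 0,"dy": 0,"dz": 0.8,"wx": 0,"wy": 0,"wz": 0},
    {"dx": 0,"dy": 0,"dz": 0,"wx": 0,"wy": 0,"wz": 0},
    {"dx": 0,"dy": 0,"dz": 0,"wx": 0,"wy": 0,"wz": 0},
    {"dx": 0,"dy": 0,"dz": 0,"wx": 0,"wy": 0,"wz": 0},
  ],
)

```text
time_s: 18.65
eef_pos: [608.6, 0.3, 151.6]
ee_rot: [0.001, 0.709, 0.705, 0.001]
force: [0.7, -0.2, -1.4]
grip_width: 0.286
grip_force: 39.4
```

```bash
python3 - <<'E'
from h import *
p,R,s=pose(); print(p,R[:,0],s["time_s"],s["force"]); go([606.9,0.8,95.6])
d=wcap(); print("hole proj",w2pix(d,[606.9,0.8,30]),"tip proj",w2pix(d,p-[0,0,87.6]),w2pix(d,p-[0,-7,85.6]))
cv2.imwrite("pics/w5c.png",cv2.resize(d["frame"][60:360,180:480],(600,600),interpolation=cv2.INTER_CUBIC))
E
```

```text
[608.58   0.33 151.58] [ 0.01  1.   -0.  ] 18.65 [ 0.71 -0.16 -1.45]
tool shift units [ 0.02 -0.07  2.24]
hole proj [320.54 195.68] tip proj [322.72 211.04] [322.67 202.72]
```

View pics/w5c.png

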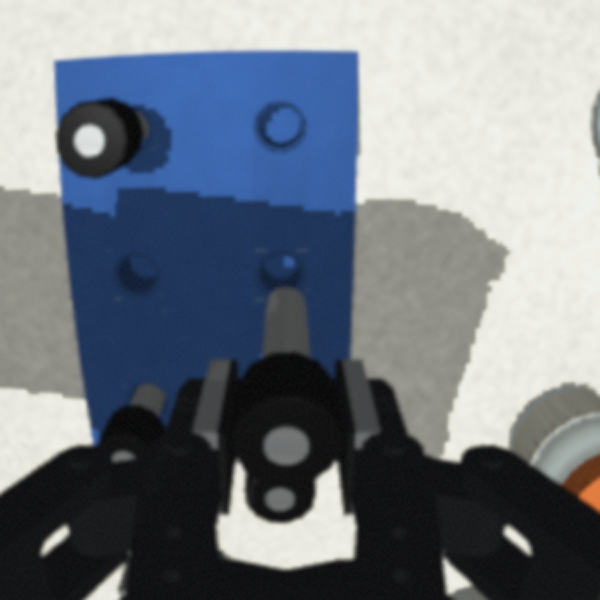

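The crop shows the short pin seated at the upper left, the target hole at (320.5,195) and the tip rim at (323.5,204.5). These match the predictions to about 1 mm.

>>> step_arm(
  increments=[
    {"dx": 0.04,"dy": -0.06,"dz": 0.6,"wx": 0,"wy": 0,"wz": 0},
    {"dx": 0,"dy": 0,"dz": 0.5,"wx": 0,"wy": 0,"wz": 0},
    {"dx": 0,"dy": 0,"dz": 0,"wx": 0,"wy": 0,"wz": 0},
    {"dx": 0,"dy": 0,"dz": 0,"wx": 0,"wy": 0,"wz": 0},
    {"dx": 0,"dy": 0,"dz": 0,"wx": 0,"wy": 0,"wz": 0},
  ],
)

```text
time_s: 19.2
eef_pos: [606.8, 1.3, 123.1]
ee_rot: [0.001, 0.709, 0.705, 0.0]
force: [-0.4, 0.5, -0.4]
grip_width: 0.292
grip_force: 39.4
```

```bash
python3 - <<'E'
from h import *
p,R,s=pose(); print(p,R[:,2],s["time_s"],s["force"]); go([606.8,1.2,95.6])
E
```

```text
[606.85   1.34 123.06] [ 0. -0. -1.] 19.2 [-0.39  0.46 -0.37]
tool shift units [-0.01 -0.    1.1 ]
```

>>> step_arm(
  increments=[
    {"dx": 0,"dy": 0,"dz": 0.15,"wx": 0,"wy": 0,"wz": 0},
    {"dx": 0,"dy": 0,"dz": 0.15,"wx": 0,"wy": 0,"wz": 0},
    {"dx": 0,"dy": 0,"dz": 0.15,"wx": 0,"wy": 0,"wz": 0},
    {"dx": 0,"dy": 0,"dz": 0.1,"wx": 0,"wy": 0,"wz": 0},
    {"dx": 0,"dy": 0,"dz": 0,"wx": 0,"wy": 0,"wz": 0},
  ],
)

```text
time_s: 19.7
eef_pos: [606.3, 1.3, 108.0]
ee_rot: [-0.0, 0.709, 0.705, -0.0]
force: [0.2, -1.6, -1.7]
grip_width: 0.288
grip_force: 39.4
```

>>> step_arm(
  increments=[
    {"dx": 0,"dy": 0,"dz": 0.15,"wx": 0,"wy": 0,"wz": 0},
    {"dx": 0,"dy": 0,"dz": 0.15,"wx": 0,"wy": 0,"wz": 0},
    {"dx": 0,"dy": 0,"dz": 0.12,"wx": 0,"wy": 0,"wz": 0},
    {"dx": 0,"dy": 0,"dz": 0.08,"wx": 0,"wy": 0,"wz": 0},
    {"dx": 0,"dy": 0,"dz": 0.02,"wx": 0,"wy": 0,"wz": 0},
  ],
)

```text
time_s: 20.2
eef_pos: [606.4, 1.3, 95.6]
ee_rot: [0.0, 0.709, 0.705, -0.0]
force: [-1.3, -1.5, 3.7]
grip_width: 0.292
grip_force: 39.9
```

>>> step_arm(
  increments=[
    {"dx": 0,"dy": 0,"dz": 0,"wx": 0,"wy": 0,"wz": 0},
    {"dx": 0,"dy": 0,"dz": 0,"wx": 0,"wy": 0,"wz": 0},
  ],
)

```text
time_s: 20.4
eef_pos: [606.4, 1.4, 95.6]
ee_rot: [0.0, 0.709, 0.705, -0.0]
force: [-0.5, -2.2, 1.2]
grip_width: 0.286
grip_force: 39.7
```

>>> step_arm(
  increments=[
    {"dx": 0,"dy": 0,"dz": 0,"wx": 0,"wy": 0,"wz": 0},
    {"dx": 0,"dy": 0,"dz": 0,"wx": 0,"wy": 0,"wz": 0},
    {"dx": 0,"dy": 0,"dz": 0,"wx": 0,"wy": 0,"wz": 0},
    {"dx": 0,"dy": 0,"dz": -0.3,"wx": 0,"wy": 0,"wz": 0},
    {"dx": 0,"dy": 0,"dz": -0.7,"wx": 0,"wy": 0,"wz": 0},
  ],
  fingers=55,
)

```text
time_s: 20.9
eef_pos: [605.8, 1.6, 120.0]
ee_rot: [-0.001, 0.709, 0.705, -0.001]
force: [-0.4, 0.3, 0.1]
grip_width: 0.642
grip_force: 0.0
```

>>> step_arm(
  increments=[
    {"dx": 0,"dy": 0,"dz": -1,"wx": 0,"wy": 0,"wz": 0},
    {"dx": 0,"dy": 0,"dz": -1,"wx": 0,"wy": 0,"wz": 0},
    {"dx": 0,"dy": 0,"dz": -1,"wx": 0,"wy": 0,"wz": 0},
    {"dx": 0,"dy": 0,"dz": -1,"wx": 0,"wy": 0,"wz": 0},
    {"dx": -0.95,"dy": -0.12,"dz": 0,"wx": 0,"wy": 0,"wz": 0},
  ],
)

```text
time_s: 21.4
eef_pos: [604.5, -20.8, 225.0]
ee_rot: [0.003, 0.708, 0.706, 0.002]
force: [-0.4, -0.7, -0.2]
grip_width: 0.642
grip_force: 0.0
```

>>> step_arm(
  increments=[
    {"dx": -0.95,"dy": -0.12,"dz": 0,"wx": 0,"wy": 0,"wz": 0},
    {"dx": -0.95,"dy": -0.12,"dz": 0,"wx": 0,"wy": 0,"wz": 0},
    {"dx": -0.95,"dy": -0.12,"dz": 0,"wx": 0,"wy": 0,"wz": 0},
    {"dx": -0.95,"dy": -0.12,"dz": 0,"wx": 0,"wy": 0,"wz": 0},
    {"dx": -0.95,"dy": -0.12,"dz": 0,"wx": 0,"wy": 0,"wz": 0},
  ],
)

```text
time_s: 21.9
eef_pos: [587.4, -141.8, 221.2]
ee_rot: [0.0, 0.709, 0.705, 0.0]
force: [-0.5, 0.4, -0.1]
grip_width: 0.648
grip_force: 0.0
```

>>> step_arm(
  increments=[
    {"dx": -0.95,"dy": -0.12,"dz": 0,"wx": 0,"wy": 0,"wz": 0},
    {"dx": -0.95,"dy": -0.12,"dz": 0,"wx": 0,"wy": 0,"wz": 0},
    {"dx": -0.95,"dy": -0.12,"dz": 0,"wx": 0,"wy": 0,"wz": 0},
    {"dx": -0.95,"dy": -0.12,"dz": 0,"wx": 0,"wy": 0,"wz": 0},
    {"dx": -0.95,"dy": -0.12,"dz": 0,"wx": 0,"wy": 0,"wz": 0},
  ],
)

```text
time_s: 22.4
eef_pos: [571.7, -260.5, 221.2]
ee_rot: [0.0, 0.709, 0.705, 0.0]
force: [-0.2, 0.2, 0.5]
grip_width: 0.643
grip_force: 0.0
```

>>> step_arm(
  increments=[
    {"dx": -0.95,"dy": -0.12,"dz": 0,"wx": 0,"wy": 0,"wz": 0},
    {"dx": -0.95,"dy": -0.12,"dz": 0,"wx": 0,"wy": 0,"wz": 0},
    {"dx": -0.95,"dy": -0.06,"dz": 0,"wx": 0,"wy": 0,"wz": 0},
    {"dx": 0,"dy": 0,"dz": 0,"wx": 0,"wy": 0,"wz": -0.8},
    {"dx": 0,"dy": 0,"dz": 0,"wx": 0,"wy": 0,"wz": -0.83},
  ],
)

```text
time_s: 22.9
eef_pos: [563.8, -331.5, 220.9]
ee_rot: [0.0, 0.646, 0.764, 0.0]
force: [-0.4, 0.1, 0.2]
grip_width: 0.646
grip_force: 0.0
```

>>> step_arm(
  increments=[
    {"dx": 0,"dy": 0,"dz": 0,"wx": 0,"wy": 0,"wz": 0},
    {"dx": 0,"dy": 0,"dz": 0,"wx": 0,"wy": 0,"wz": 0},
    {"dx": 0,"dy": 0,"dz": 0,"wx": 0,"wy": 0,"wz": 0},
  ],
)

```text
time_s: 23.2
eef_pos: [564.1, -330.7, 220.8]
ee_rot: [0.0, 0.647, 0.762, 0.0]
force: [0.7, 0.1, 0.4]
grip_width: 0.645
grip_force: 0.0
```

```bash
python3 - <<'E'
from h import *
p,R,s=pose(); print(p,R[:,0],s["time_s"],s["grip_width"]*85.4); go([566,-331.4,114])
d=wcap()
for l in ["long"]: print(l,lm(d,l))
d=eyes.capture("side"); R=np.array(d["R"]);t=np.array(d["t"])
for l in ["short","medium","rack_medium"]: print(l,[(round(r["p"],2),R.T@(np.array(r["point"])-t)) for r in eyes.landmark_of("side",l)])
E
```

```text
[ 564.08 -330.66  220.82] [-0.16  0.99 -0.  ] 23.2 55.12213288510988
tool shift units [-0.04  0.07  4.27]
long [(0.91, array([ 565.95, -331.24,    5.75]))]
short [(0.51, array([545.95,  56.64,   5.72]))]
medium [(0.6, array([ 555.04, -272.15,   -0.76])), (0.48, array([610.91,   0.32,   8.02]))]
rack_medium [(0.5, array([602.48, -62.  ,   5.09]))]
```

>>> step_arm(
  increments=[
    {"dx": -0.04,"dy": 0.07,"dz": 1,"wx": 0,"wy": 0,"wz": 0},
    {"dx": 0,"dy": 0,"dz": 1,"wx": 0,"wy": 0,"wz": 0},
    {"dx": 0,"dy": 0,"dz": 1,"wx": 0,"wy": 0,"wz": 0},
    {"dx": 0,"dy": 0,"dz": 0.9,"wx": 0,"wy": 0,"wz": 0},
    {"dx": 0,"dy": 0,"dz": 0.37,"wx": 0,"wy": 0,"wz": 0},
  ],
)

```text
time_s: 24.0
eef_pos: [565.2, -330.9, 111.5]
ee_rot: [-0.002, 0.647, 0.763, 0.0]
force: [-1.1, -0.7, -0.3]
grip_width: 0.646
grip_force: 0.0
```

>>> step_arm(
  increments=[
    {"dx": 0,"dy": 0,"dz": 0,"wx": 0,"wy": 0,"wz": 0},
    {"dx": 0,"dy": 0,"dz": 0,"wx": 0,"wy": 0,"wz": 0},
  ],
)

```text
time_s: 24.2
eef_pos: [566.3, -331.8, 115.0]
ee_rot: [0.001, 0.647, 0.763, 0.0]
force: [0.0, -0.4, 0.3]
grip_width: 0.641
grip_force: 0.0
```

>>> step_arm(
  increments=[
    {"dx": 0,"dy": 0,"dz": 0,"wx": 0,"wy": 0,"wz": 0},
    {"dx": 0,"dy": 0,"dz": 0,"wx": 0,"wy": 0,"wz": 0},
    {"dx": 0,"dy": 0,"dz": 0,"wx": 0,"wy": 0,"wz": 0},
    {"dx": 0,"dy": 0,"dz": 0,"wx": 0,"wy": 0,"wz": 0},
    {"dx": 0,"dy": 0,"dz": 0,"wx": 0,"wy": 0,"wz": 0},
  ],
  fingers=0,
  squeeze=60,
)

```text
time_s: 24.7
eef_pos: [566.2, -331.9, 115.0]
ee_rot: [0.001, 0.646, 0.763, -0.0]
force: [-0.4, 0.8, 6.3]
grip_width: 0.282
grip_force: 58.6
```

```bash
python3 - <<'E'
from h import *
p,R,s=pose(); print(p,R[:,0],s["time_s"],s["grip_width"]*85.4,s["grip_force"],s["force"])
E
```

```text
[ 566.22 -331.9   115.04] [-0.16  0.99 -0.  ] 24.7 24.078998585952473 58.62260699272156 [-0.41  0.79  6.26]
```

>>> step_arm(
  increments=[
    {"dx": 0,"dy": 0,"dz": -0.4,"wx": 0,"wy": 0,"wz": 0},
    {"dx": 0,"dy": 0,"dz": -0.8,"wx": 0,"wy": 0,"wz": 0},
    {"dx": 0,"dy": 0,"dz": -1,"wx": 0,"wy": 0,"wz": 0},
    {"dx": 0,"dy": 0,"dz": -1,"wx": 0,"wy": 0,"wz": 0},
    {"dx": 0,"dy": 0,"dz": -1,"wx": 0,"wy": 0,"wz": 0},
  ],
)

```text
time_s: 25.2
eef_pos: [565.7, -331.3, 220.1]
ee_rot: [-0.0, 0.646, 0.763, 0.0]
force: [0.7, -0.5, -2.1]
grip_width: 0.285
grip_force: 59.0
```

>>> step_arm(
  increments=[
    {"dx": 0,"dy": 0,"dz": -1,"wx": 0,"wy": 0,"wz": 0},
    {"dx": 0,"dy": 0,"dz": -1,"wx": 0,"wy": 0,"wz": 0},
    {"dx": 0,"dy": 0,"dz": -1,"wx": 0,"wy": 0,"wz": 0},
    {"dx": 0,"dy": 0,"dz": -0.5,"wx": 0,"wy": 0,"wz": 0.83},
    {"dx": 0,"dy": 0,"dz": 0,"wx": 0,"wy": 0,"wz": 0.8},
  ],
)

```text
time_s: 25.7
eef_pos: [566.1, -331.6, 309.1]
ee_rot: [0.002, 0.71, 0.704, 0.0]
force: [-0.3, -0.1, -1.2]
grip_width: 0.286
grip_force: 59.0
```

>>> step_arm(
  increments=[
    {"dx": 1,"dy": -0.17,"dz": 0,"wx": 0,"wy": 0,"wz": 0},
    {"dx": 1,"dy": -0.17,"dz": 0,"wx": 0,"wy": 0,"wz": 0},
    {"dx": 1,"dy": -0.17,"dz": 0,"wx": 0,"wy": 0,"wz": 0},
    {"dx": 1,"dy": -0.17,"dz": 0,"wx": 0,"wy": 0,"wz": 0},
    {"dx": 1,"dy": -0.17,"dz": 0,"wx": 0,"wy": 0,"wz": 0},
  ],
)

```text
time_s: 26.2
eef_pos: [544.9, -205.2, 306.7]
ee_rot: [-0.0, 0.709, 0.705, 0.0]
force: [-0.7, -0.3, -1.2]
grip_width: 0.28
grip_force: 59.2
```

>>> step_arm(
  increments=[
    {"dx": 1,"dy": -0.17,"dz": 0,"wx": 0,"wy": 0,"wz": 0},
    {"dx": 1,"dy": -0.17,"dz": 0,"wx": 0,"wy": 0,"wz": 0},
    {"dx": 1,"dy": -0.17,"dz": 0,"wx": 0,"wy": 0,"wz": 0},
    {"dx": 1,"dy": -0.17,"dz": 0,"wx": 0,"wy": 0,"wz": 0},
    {"dx": 1,"dy": -0.17,"dz": 0,"wx": 0,"wy": 0,"wz": 0},
  ],
)

```text
time_s: 26.7
eef_pos: [524.4, -80.2, 306.7]
ee_rot: [-0.0, 0.709, 0.705, 0.0]
force: [0.8, -0.1, -0.5]
grip_width: 0.288
grip_force: 59.2
```

>>> step_arm(
  increments=[
    {"dx": 1,"dy": -0.17,"dz": 0,"wx": 0,"wy": 0,"wz": 0},
    {"dx": 1,"dy": -0.17,"dz": 0,"wx": 0,"wy": 0,"wz": 0},
    {"dx": 1,"dy": -0.17,"dz": 0,"wx": 0,"wy": 0,"wz": 0},
    {"dx": 1,"dy": -0.17,"dz": 0,"wx": 0,"wy": 0,"wz": 0},
    {"dx": 1,"dy": -0.17,"dz": 0,"wx": 0,"wy": 0,"wz": 0},
  ],
)

```text
time_s: 27.2
eef_pos: [503.9, 44.9, 306.7]
ee_rot: [-0.0, 0.709, 0.705, 0.0]
force: [-0.0, 0.5, -0.8]
grip_width: 0.285
grip_force: 59.2
```

>>> step_arm(
  increments=[
    {"dx": 1,"dy": -0.17,"dz": 0,"wx": 0,"wy": 0,"wz": 0},
    {"dx": 1,"dy": -0.17,"dz": 0,"wx": 0,"wy": 0,"wz": 0},
    {"dx": 1,"dy": -0.17,"dz": 0,"wx": 0,"wy": 0,"wz": 0},
    {"dx": 1,"dy": -0.17,"dz": 0,"wx": 0,"wy": 0,"wz": 0},
    {"dx": 1,"dy": -0.17,"dz": 0,"wx": 0,"wy": 0,"wz": 0},
  ],
)

```text
time_s: 27.7
eef_pos: [483.3, 170.0, 306.7]
ee_rot: [-0.0, 0.709, 0.705, 0.0]
force: [-0.3, 0.3, -1.0]
grip_width: 0.283
grip_force: 59.2
```

>>> step_arm(
  increments=[
    {"dx": 1,"dy": -0.17,"dz": 0,"wx": 0,"wy": 0,"wz": 0},
    {"dx": 0.8,"dy": -0.17,"dz": 0,"wx": 0,"wy": 0,"wz": 0},
    {"dx": 0,"dy": 0,"dz": 0,"wx": 0,"wy": 0,"wz": 0},
    {"dx": 0,"dy": 0,"dz": 0,"wx": 0,"wy": 0,"wz": 0},
    {"dx": 0,"dy": 0,"dz": 0,"wx": 0,"wy": 0,"wz": 0},
  ],
)

```text
time_s: 28.2
eef_pos: [475.7, 213.3, 306.4]
ee_rot: [0.0, 0.709, 0.705, -0.0]
force: [0.2, 0.2, -1.1]
grip_width: 0.283
grip_force: 59.2
```

```bash
python3 - <<'E'
from h import *
p,R,s=pose(); print(p,R,s["time_s"],s["joints"],s["grip_force"])
d=wcap("w6"); print(d["o"])
for l in ["camera","lens","long","timer"]: print(l,lm(d,l))
q=w2pix(d,[532,331,90]); u,v=int(q[0]),int(q[1]); print(q)
u0=max(0,min(440,u-100));v0=max(0,min(250,v-75))
print(u0,v0); cv2.imwrite("pics/w6c.png",cv2.resize(d["frame"][v0:v0+150,u0:u0+200],(800,600),interpolation=cv2.INTER_CUBIC))
E
```

```text
[475.72 213.29 306.41] [[ 0.01  1.   -0.  ]
 [ 1.   -0.01 -0.  ]
 [-0.   -0.   -1.  ]] 28.2 [ 0.2   0.27  1.42 -0.    1.45  0.2 ] 59.175753593444824
[475.91 292.15 425.51]
camera [(0.75, array([ 729.46, -246.42,    1.46])), (0.73, array([528.63, 330.32,  -1.11]))]
lens [(0.89, array([533.81, 328.77,  88.94]))]
long [(0.92, array([472.51, 215.42, 199.67]))]
timer [(0.87, array([734.16, 266.25,  -2.03]))]
[375.    63.41]
275 0
```

View pics/w6c.png

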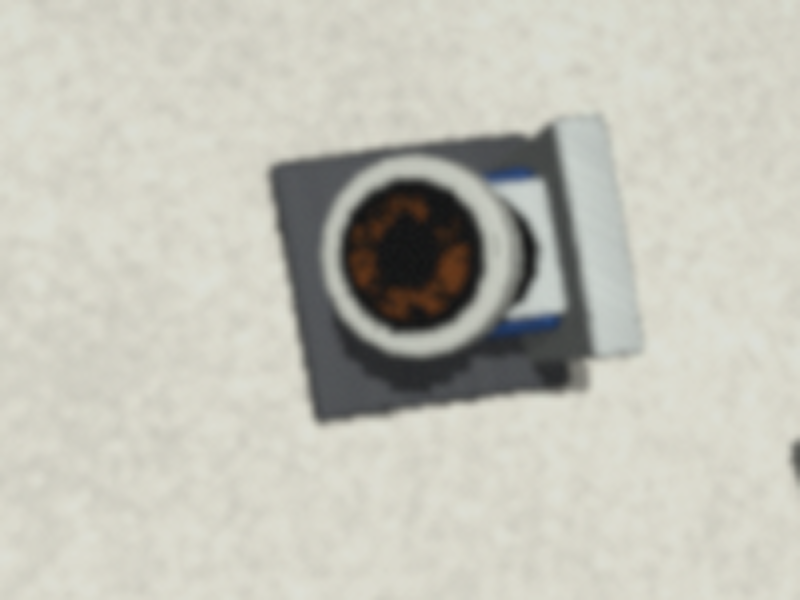

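The crop shows the lens glass centre at crop (412,255), the base plate's left corners at (272,165) and (318,420), and the upright at the right.

```bash
cat >> h.py <<'E'
def target(lens,yaw,off=107,gap=60):
    # tool z along -lens axis; tool x horizontal
    s,c=np.sin(np.radians(35)),np.cos(np.radians(35))
    lz=np.array([-s*np.cos(yaw),-s*np.sin(yaw),c])
    tx=np.array([-np.sin(yaw),np.cos(yaw),0]); tz=-lz
    return lens+lz*(gap+off),np.c_[tx,np.cross(tz,tx),tz],lz
E
python3 - <<'E'
from h import *
d=wcap()
f=lambda x,y,z:onplane(d,275+x/4,y/4,z)
A,B,C=f(272,165,10),f(318,420,10),f(588,388,10); D=f(525,136,10)
print("plate",A,B,C,D)
e=A-B; print("len AB",np.linalg.norm(e),"yaw AB",np.degrees(np.arctan2(-e[0],e[1])),"yaw BC",np.degrees(np.arctan2(*(C-B)[1::-1])),np.linalg.norm(C-B),"yaw AD",np.degrees(np.arctan2(*(D-A)[1::-1])))
for z in(85,95):
    U=[f(*k,z) for k in((605,115),(643,352),(555,118),(592,356))]
    e=U[0]-U[1];g=U[2]-U[3];print("upright",np.linalg.norm(e),np.degrees(np.arctan2(-e[0],e[1])),np.degrees(np.arctan2(-g[0],g[1])))
print("glass",f(412,255,90))
m=eyes.cut_out("wrist","lens"); 
print([(r["p"],r["mask"].sum(),np.argwhere(r["mask"]).mean(0)[::-1]) for r in m[:1]])
for c in["scene","side"]:
    k=eyes.capture(c);R=np.array(k["R"]);t=np.array(k["t"])
    for l in["lens","camera"]:print(c,l,[(round(r["p"],2),R.T@(np.array(r["point"])-t)) for r in eyes.landmark_of(c,l)[:1]])
E
```

```text
plate [503.04 369.88  10.  ] [518.13 283.53  10.  ] [611.43 297.9   10.  ] [588.58 384.54  10.  ]
len AB 87.66438667992112 yaw AB 9.91723916719611 yaw BC 8.760223605605631 94.3985630915756 yaw AD 9.726667778912296
upright 69.15629413800059 9.555763523002494 9.111651412099715
upright 67.12496272650938 9.555763523002486 9.111651412099697
glass [535.27 331.08  90.  ]
[(0.94, np.int64(2188), array([382.44,  64.17]))]
scene lens [(0.81, array([536.21, 329.12,  88.45]))]
scene camera [(0.89, array([536.85, 331.83,   1.43]))]
side lens [(0.95, array([531.17, 335.69,  86.93]))]
side camera [(0.79, array([531.29, 328.39,  -2.38]))]
```

```bash
python3 - <<'E'
from h import *
yaw=np.radians(9.6); X,Rt,lz=target(np.array([535.,331,90]),yaw)
print(X,lz); go(X,Rt)
p,R,s=pose(); print("shift in target axes units",Rt.T@(X-p)/25, "world",X-p)
rv=Rn.from_matrix(R.T@Rt).as_rotvec(); print(np.degrees(rv))
E
```

```text
[440.55 315.03 226.8 ] [-0.57 -0.1   0.82]
tool shift units [ 4.03 -1.42  3.18]
turn units [-5.82  0.51 -1.6 ]
shift in target axes units [ 4.22 -2.4   2.2 ] world [-35.02 100.99 -79.51]
[-34.91   3.03  -9.62]
```

>>> step_arm(
  increments=[
    {"dx": 0,"dy": 0,"dz": 0,"wx": -0.97,"wy": 0.085,"wz": -0.267},
    {"dx": 0,"dy": 0,"dz": 0,"wx": -0.97,"wy": 0.085,"wz": -0.267},
    {"dx": 0,"dy": 0,"dz": 0,"wx": -0.97,"wy": 0.085,"wz": -0.267},
    {"dx": 0,"dy": 0,"dz": 0,"wx": -0.97,"wy": 0.085,"wz": -0.267},
    {"dx": 0,"dy": 0,"dz": 0,"wx": -0.97,"wy": 0.085,"wz": -0.267},
  ],
)

```text
time_s: 29.35
eef_pos: [475.4, 214.1, 306.6]
ee_rot: [0.164, 0.635, 0.73, 0.194]
force: [0.1, -1.0, -1.8]
grip_width: 0.286
grip_force: 59.3
```

>>> step_arm(
  increments=[
    {"dx": 0,"dy": 0,"dz": 0,"wx": -0.97,"wy": 0.085,"wz": -0.267},
    {"dx": 0.84,"dy": -0.48,"dz": 0,"wx": 0,"wy": 0,"wz": 0},
    {"dx": 0.84,"dy": -0.48,"dz": 0,"wx": 0,"wy": 0,"wz": 0},
    {"dx": 0.84,"dy": -0.48,"dz": 0,"wx": 0,"wy": 0,"wz": 0},
    {"dx": 0.84,"dy": -0.48,"dz": 0,"wx": 0,"wy": 0,"wz": 0},
  ],
)

```text
time_s: 29.85
eef_pos: [422.1, 290.9, 278.6]
ee_rot: [0.194, 0.616, 0.728, 0.23]
force: [0.2, -0.3, -1.8]
grip_width: 0.28
grip_force: 59.3
```

>>> step_arm(
  increments=[
    {"dx": 0.84,"dy": -0.48,"dz": 0,"wx": 0,"wy": 0,"wz": 0},
    {"dx": 0,"dy": 0,"dz": 0.6,"wx": 0,"wy": 0,"wz": 0},
    {"dx": 0,"dy": 0,"dz": 0.4,"wx": 0,"wy": 0,"wz": 0},
    {"dx": 0,"dy": 0,"dz": 0,"wx": 0,"wy": 0,"wz": 0},
    {"dx": 0,"dy": 0,"dz": 0,"wx": 0,"wy": 0,"wz": 0},
  ],
)

```text
time_s: 30.35
eef_pos: [424.0, 311.4, 251.6]
ee_rot: [0.194, 0.616, 0.728, 0.23]
force: [-0.5, -0.9, -0.8]
grip_width: 0.282
grip_force: 59.3
```

```bash
python3 - <<'E'
from h import *
X,Rt,lz=target(np.array([535.,331,90]),np.radians(9.6))
go(X,Rt); p,R,s=pose(); print(p,s["time_s"],s["joints"],s["grip_force"],s["grip_width"]*85.4)
E
```

```text
tool shift units [ 0.03 -0.02  1.2 ]
turn units [ 0.    0.   -0.01]
[424.03 311.39 251.62] 30.35 [ 0.49  0.11  1.88 -0.33  0.59  0.55] 59.34698939323425 24.122153838417262
```

>>> step_arm(
  increments=[
    {"dx": 0.03,"dy": -0.02,"dz": 0.6,"wx": 0,"wy": 0,"wz": 0},
    {"dx": 0,"dy": 0,"dz": 0.4,"wx": 0,"wy": 0,"wz": 0},
    {"dx": 0,"dy": 0,"dz": 0.2,"wx": 0,"wy": 0,"wz": 0},
    {"dx": 0,"dy": 0,"dz": 0,"wx": 0,"wy": 0,"wz": 0},
    {"dx": 0,"dy": 0,"dz": 0,"wx": 0,"wy": 0,"wz": 0},
  ],
)

```text
time_s: 30.85
eef_pos: [440.2, 315.3, 226.9]
ee_rot: [0.194, 0.616, 0.728, 0.23]
force: [0.3, -0.1, -1.3]
grip_width: 0.286
grip_force: 59.4
```

```bash
python3 - <<'E'
from h import *
L=np.array([535.,331,90]);X,Rt,lz=target(L,np.radians(9.6))
go(X,Rt); p,R,s=pose(); print(p,s["time_s"],s["force"])
d=wcap("w7"); print("lens",lm(d,"lens",1),"long",lm(d,"long",1),"knob",lm(d,"long_knob",1))
tip=p+107*R[:,2]; print("tip",tip,w2pix(d,tip),"lens proj",w2pix(d,L),"ends of shank",w2pix(d,tip-85*R[:,2]))
for c in["scene","side"]:
    k=eyes.capture(c);Rc=np.array(k["R"]);t=np.array(k["t"])
    for l in["long","long_knob","lens","short","medium","rack_short","rack_medium"]:print(c,l,[(round(r["p"],2),Rc.T@(np.array(r["point"])-t)) for r in eyes.landmark_of(c,l)[:1]])
cv2.imwrite("pics/w7c.png",cv2.resize(d["frame"][60:360,200:500],(600,600),interpolation=cv2.INTER_CUBIC))
E
```

```text
tool shift units [-0.01  0.01  0.01]
turn units [ 0. -0. -0.]
[440.23 315.28 226.91] 30.85 [ 0.31 -0.1  -1.31]
lens [(0.87, array([534.  , 330.42,  93.5 ]))] long [(0.8, array([499.01, 325.05, 141.88]))] knob [(0.74, array([446.81, 317.39, 218.15]))]
tip [500.77 325.56 139.29] [321.84 202.38] lens proj [322.08 182.02] ends of shank [321.43 256.33]
scene long [(0.59, array([499.04, 320.95, 136.93]))]
scene long_knob [(0.42, array([444.  , 317.77, 217.28]))]
scene lens [(0.72, array([737.64, 268.78,  -0.31]))]
scene short [(0.61, array([542.15,  58.02,   1.33]))]
scene medium [(0.49, array([605.97,   2.68,   7.62]))]
scene rack_short []
scene rack_medium []
side long [(0.7, array([498.02, 322.82, 136.45]))]
side long_knob [(0.47, array([442.97, 318.23, 217.75]))]
side lens [(0.68, array([529.8 , 334.09,  85.86]))]
side short [(0.5, array([545.88,  57.96,   5.05]))]
side medium [(0.56, array([606.18,   0.09,   6.43]))]
side rack_short [(0.71, array([542.33, -60.44,   4.46]))]
side rack_medium [(0.64, array([602.41, -66.61,   4.39]))]
```

View pics/w7c.png

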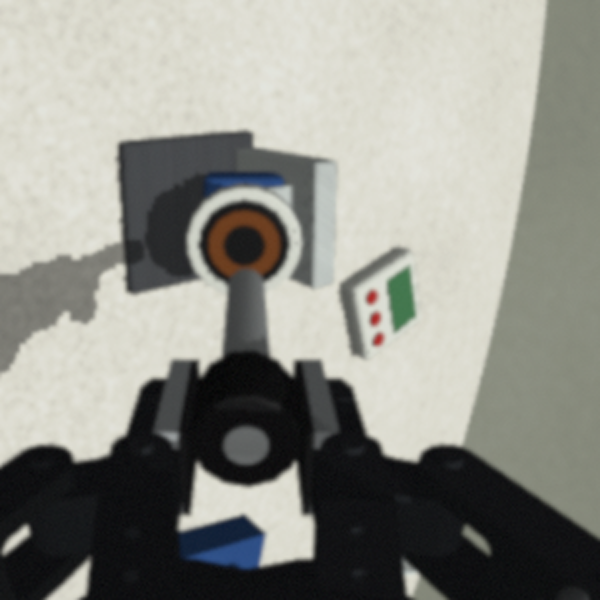

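The crop shows the glass centre at image (322.5,181), against a predicted (322,182), and the pin tip in line with it at the right distance. I'm handing in.

```bash
python3 -c "
from rig import finish_job
print(finish_job())"
```

```text
the job is handed in; nothing more can be done
None
```

The short and medium pins are home in their rack rows and released, and the job is handed in with the long pin held in line with the lens, its tip about 60 mm from the glass; no verdict was shown.

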